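# Egg out of the cooker with tongs

### The job

The egg in the little egg cooker is done and steaming hot. Lift the clear lid off by its knob and set it down, rim down, on the cork trivet without dropping it; then pick up the spring tongs, squeeze them shut on the egg, lift it out and bring it over the sink bowl. Do not touch the hot egg with the gripper or drop it, leave the other things where they stand, and finish while still holding the egg up in the tongs above the sink.

Things in the scene. Friction and masses are not known exactly. Their poses are not given: they have to be found in the camera images.
- lid_knob (a point): Middle of the black knob on the clear dome lid, 104 mm above the lid's rim plane. The knob is 25 mm in diameter and spans 83 to 115 mm above the rim. The lid sits loosely on the cooker, its rim 47 mm above the counter.
- lid: The same lid: 127 mm wide, 83 mm high without its knob, hollow, 3 mm wall, about 120 g; origin at the centre of its rim plane, z up through the knob. It must rise 70 mm to clear the egg.
- trivet: Round cork trivet, 140 mm in diameter, 8 mm thick, fixed to the counter; origin at the centre of its underside.
- cooker: Round white egg cooker, fixed: 146 mm in diameter; origin at the centre of its underside. Its upper side is a tray with three ring seats 27 mm from the centre, their upper edges 60 mm above the counter and the highest part of the cooker.
- egg: The egg: 44 mm across, 57 mm tall, 55 g, standing blunt end down in one of the cooker's three ring seats; origin at its lower end, z up.
- egg_center (a point): Centre of the egg at its widest girth (44 mm), about 80 mm above the counter when it stands in the seat; the seat hides only what lies more than 19 mm below this point.
- tongs_grip (a point): Where to grip the steel spring tongs: midway between the arms, near the balance point, 12 mm above the counter as they lie (on edge: both arms stand on the counter and close level). x axis: lengthwise towards the jaws; y: across, the way the arms close; z up. Outer faces of the arms here are 59 mm apart when open, 38 mm when the jaws hold the egg, 21 mm when shut.
- tongs: The same tongs, 90 g: bow at the tail with both arms; origin 12 mm below tongs_grip, same axes. Tail 135 mm behind tongs_grip, jaw ends 128 mm ahead. Arms 24 mm high, 4 mm thick, straight for 50 mm either side of tongs_grip (open, 0.1 mm wider per mm towards the jaws). Spring: squeezing there takes 4 N per side at first, 7 N at the egg; it opens them again when the grip opens.
- tongs_left (a joint): Angle of the left arm (+y side) about its pivot 105 mm behind tongs_grip: 0 open, about 0.10 rad with the jaws on the egg, 0.19 shut.
- tongs_right (a joint): The same for the right arm.
- tongs_jaw_left (a point): Middle of the black cupped left jaw (+y side), 110 mm ahead of tongs_grip at the same height. Jaws are 33 mm long, 24 mm high, 86 mm apart inside when open and 44 mm on the egg: they close about 2 mm for each mm that the arms are squeezed together at tongs_grip.
- tongs_jaw_right (a point): Middle of the right jaw (-y side) of the tongs.
- sink_bowl (a point): Centre of the sink bowl's mouth, level with the counter; fixed. The bowl is 350 mm square and sunk; a tap stands at its far side with its spout about 290 mm above the bowl's far half.
- timer: Bystander: round kitchen timer, 60 mm wide, 52 mm high; origin under its centre.
- spoon: Bystander: steel spoon, 199 mm long, lying flat, 16 mm high; origin under its middle, x along it.
- salt_mill: Bystander: clear salt shaker, 44 mm wide, 90 mm high; origin under its centre.
- spice_jar: Bystander: spice jar, 45 mm wide, 108 mm high.

How it is judged:
By the outcome, as a careful person would: the job done as asked, in the order asked, and still so for the second after the job is handed in, while the arm keeps its last pose, push and grip.
It also fails if it takes over 61 s, if anything falls off the work surface, if the arm or the gripper's body presses on something with over 40 N, if the wrist force passes 120 N, or if a joint passes its speed limit or range.

### The arm

A 6-joint arm with a two-finger parallel gripper is mounted at the origin on a cart in front of the work surface, level with it; the furniture and walls round the work are solid. World frame = base frame: x ahead of the robot, y to its left, z up, the work surface at z = 0. Lengths are in mm, angles in rad, forces in N, time in s.
With the tool pointing down it reaches from about 275 to 1000 mm from the base axis. Payload 8.4 kg.
Tool frame: the origin (TCP) lies at the very end of the fingers, on their centre line; the grasp point (between the pads) lies 19 mm behind it (r.pinch_z is the distance from the TCP to the grasp point, in mm); z points along the fingers, y is the line along which they close (so a half turn about z gives the same grasp; the last joint's range is limited). The gripper opens to 85 mm and grips with 20 to 120 N. Pads are 22 mm wide; open, the fingers measure 114 mm over their backs; the gripper's body (76 mm by 85 mm) begins 54 mm behind the grasp point. The pads swing forward as they close: fully open they stand 13 mm farther back than shut.
Start: joints at [1.137, 0.353, 1.633, -0, 1.155, -0.002], TCP at [261.565, 567.637, 231.281] pointing down, gripper open.
Joint ranges: [-2.63, 2.63], [-0.92, 2.1], [0.06, 2.66], [-1.3, 4.44], [0, 2.69], [-3.02, 3.02]. Speed limits (rad/s): [2.22, 2.22, 2.79, 3.14, 3.14, 3.14].

### API

Orientations are given as [roll, pitch, yaw] about the fixed x, y, z axes, in that order (R = Rz(yaw) Ry(pitch) Rx(roll)).
In Python, from rig import r gives the robot as it stands.
- The arm moves only by the tool carry_out, never from a script. Its argument "series" is a list of rows, each a list of 7 numbers: the turn, a rotation vector about the tool's x, y, z as a fraction of full scale, then the shift along the tool's x, y, z as a fraction of full scale, then the gripper command: -1 is fully open, 1 is shut, values between are in proportion. A call has 1 to 8 rows; each row is the pose to reach, as a shift and turn from the pose commanded when the call began, along the tool's axes at that moment, turning the shorter way round; what a row does not reach only later rows make up. Full scale, the value 1, is 0.25 m for a shift and pi rad for a turn. A row lasts 1/8 s, in which the tool goes at most 62.5 mm and 10.7 degrees, less where a joint would pass 70% of its speed; a pose out of reach is approached as far as the arm can. A call with a number of a shift or a turn outside -1 to 1 is refused whole. A call with a gripper value outside its range is refused whole. The fingers move at their own pace and stop on an object; "force" is the grip in N (left out, the last holds). Time passes only in rows, so rows that repeat a pose let the fingers close. It gives the time, the measured TCP pose, the force, the opening and the grip force at its end, in the units of the state.
- r.sense(): the state, without advancing time (a new reading comes with each control period).
- r.grab_frame(name): name is "side" or "top" or "wrist"; returns the picture (400x640x3 uint8, red, green, blue); there is no depth.
- r.get_calibration(name): a dict with "K" (3x3 intrinsics, pixels), "pose" (4x4, takes a point from camera to world coordinates). Camera axes: x right, y up, looking along -z (the intrinsics and any distortion apply to the point x, -y, -z); pixel columns grow to the right and rows downward; lengths in mm; the calibration is good to about 2 mm. A picture is of the moment at which its call begins: read the wrist's pose just before it. get_calibration takes no time and is no camera call; for the wrist camera it gives the pose at the moment of the call.
- r.sign_off(): hands the job in; it is judged then, once.
Trained networks look in the newest picture that a camera, given by its name, has taken for a name from the list of things; names that differ only in an ending like _2 or _b are one class to them, and where a whole thing is asked for, a point or a joint stands for the part that bears it (a point fixed in the world has none). Each returns a list of dicts, best first, with "score" (0 to 1); they miss things now and then, are a little off and sometimes report something else, mostly with a low value. They report only what shows in the picture. A call takes as long as a camera call.
- r.silhouettes(camera, label): "region" (400x640 bool, what is visible of it) and "position" ([row, column] in pixels, amid what is visible of it).
The state is a dict: "clock": time; "qpos": joint angles; "qvel": joint speeds; "joint_efforts": joint torques, N m; "eef_pos": TCP position; "tcp_rot": TCP orientation; "contact_force": force on the tool from outside, world axes, zero at the start; "wrist_torque": the same for the moment, N m; "opening": opening from 0.0 (shut) to 1.0 (fully open); "grasp_force": force on a finger pad.
Only numpy, scipy, OpenCV 4.12 (cv2) and the standard library are available. Lean on these libraries where they do the work, as an engineer would, in place of code of your own. Each camera call takes 0.05 s, during which the arm holds its last target. There are 200 camera calls.

## Working session

There is one attempt and no reset: what is moved stays moved. The work goes in short steps, Python scripts to look and compute and a tool call to move; the robot and the scene stay as the last step left them, time stands still between calls to the robot, and variables do not carry over. Pictures are saved under pics/ and viewed, at most 12 in all, crops included, and the job is handed in when it is done.

Besides the shell and the picture viewer there is one more tool, called after "Call:" as name(argument=value, ...) on one line, values as JSON. carry_out: Moves the arm, as the interface text tells. Its arguments: {"type":"object","properties":{"series":{"type":"array"},"force":{"type":"number"}},"required":["series"]}

```bash
mkdir -p pics; ls
cat > h.py <<'E'
import numpy as np, cv2
from rig import r
from scipy.spatial.transform import Rotation as R
def cal(n):
    c=r.get_calibration(n); return c, np.array(c["K"]), np.array(c["pose"])
def ray(n,row,col):
    c,K,P=cal(n)
    d=np.array(c.get("dist",c.get("distortion",[0,0,0,0,0])),float) if True else 0
    u,v=cv2.undistortPoints(np.array([[[col,row]]],float),K,d)[0,0]
    return P[:3,3], P[:3,:3]@np.array([u,-v,-1.])
def onz(n,row,col,z):
    o,d=ray(n,row,col); return o+d*(z-o[2])/d[2]
def tri(obs):
    A=0;b=0
    for n,rc in obs:
        o,d=ray(n,*rc); d=d/np.linalg.norm(d); M=np.eye(3)-np.outer(d,d); A=A+M;b=b+M@o
    return np.linalg.solve(A,b)
def proj(n,p):
    c,K,P=cal(n); q=P[:3,:3].T@(np.array(p)-P[:3,3]); q=K@np.array([q[0],-q[1],-q[2]]); return q[:2]/q[2]
def save(n,f):
    im=r.grab_frame(n); cv2.imwrite("pics/"+f,im[:,:,::-1]); return im
E
python3 - <<'E'
from h import *
print({k:v for k,v in r.get_calibration("top").items()}); print(r.get_calibration("side")); print(r.sense())
a=save("top","a.png");b=save("side","b.png")
for n in ["lid_knob","lid","trivet","cooker","egg","egg_center","tongs_grip","tongs","tongs_jaw_left","tongs_jaw_right","sink_bowl","timer","spoon","salt_mill","spice_jar"]:
    for c in ["top","side"]:
        print(n,c,[(round(float(d["score"]),2),np.round(d["position"],1).tolist(),int(d["region"].sum())) for d in r.silhouettes(c,n)[:2]])
E
```

```text
pics
{'K': array([[389.97583165,   0.        , 318.99023729],
       [  0.        , 389.97583165, 201.77524052],
       [  0.        ,   0.        ,   1.        ]]), 'pose': array([[-1.59280976e-05,  9.88329408e-01, -1.52331814e-01,
         3.66029358e+02],
       [-9.99862856e-01,  2.50703630e-03,  1.63702089e-02,
        -3.15234072e+00],
       [ 1.65610603e-02,  1.52311183e-01,  9.88193824e-01,
         1.29088394e+03],
       [ 0.00000000e+00,  0.00000000e+00,  0.00000000e+00,
         1.00000000e+00]])}
{'K': array([[501.84867661,   0.        , 314.72022354],
       [  0.        , 501.84867661, 197.71275974],
       [  0.        ,   0.        ,   1.        ]]), 'pose': array([[ 9.18667375e-01,  2.33806092e-01, -3.18410059e-01,
         1.35356308e+02],
       [-3.94821850e-01,  5.17152938e-01, -7.59386954e-01,
        -1.04617651e+03],
       [-1.28825984e-02,  8.23339268e-01,  5.67403286e-01,
         8.92304737e+02],
       [ 0.00000000e+00,  0.00000000e+00,  0.00000000e+00,
         1.00000000e+00]])}
{'clock': 0.0, 'qpos': array([ 1.13657363e+00,  3.53646450e-01,  1.634171
[... 1018 characters left out ...]
[]
egg side []
egg_center top []
egg_center side [(0.46, [213.2, 238.0], 279)]
tongs_grip top [(0.54, [237.6, 267.4], 2)]
tongs_grip side [(0.76, [210.0, 253.5], 467)]
tongs top [(0.76, [260.0, 239.8], 5)]
tongs side [(0.58, [210.8, 253.2], 456)]
tongs_jaw_left top [(0.45, [254.9, 259.3], 114)]
tongs_jaw_left side [(0.73, [212.7, 236.1], 164)]
tongs_jaw_right top []
tongs_jaw_right side [(0.66, [210.1, 253.5], 126), (0.4, [201.3, 225.9], 79)]Traceback (most recent call last):
  File "<stdin>", line 6, in <module>
ValueError: it knows: cooker, egg, egg_center, lid, lid_knob, salt_mill, spice_jar, spoon, timer, tongs, tongs_grip, tongs_jaw_left, tongs_jaw_right, tongs_left, tongs_right, trivet
```

View pictures.

Run:
```python
import cv2
a=cv2.imread("pics/a.png");b=cv2.imread("pics/b.png")
cv2.imwrite("pics/a1.png",cv2.resize(a[100:340,150:470],(800,600),interpolation=cv2.INTER_CUBIC))
cv2.imwrite("pics/b1.png",cv2.resize(b[100:340,150:470],(800,600),interpolation=cv2.INTER_CUBIC))
```

```text
(no output)
```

View pics/a1.png

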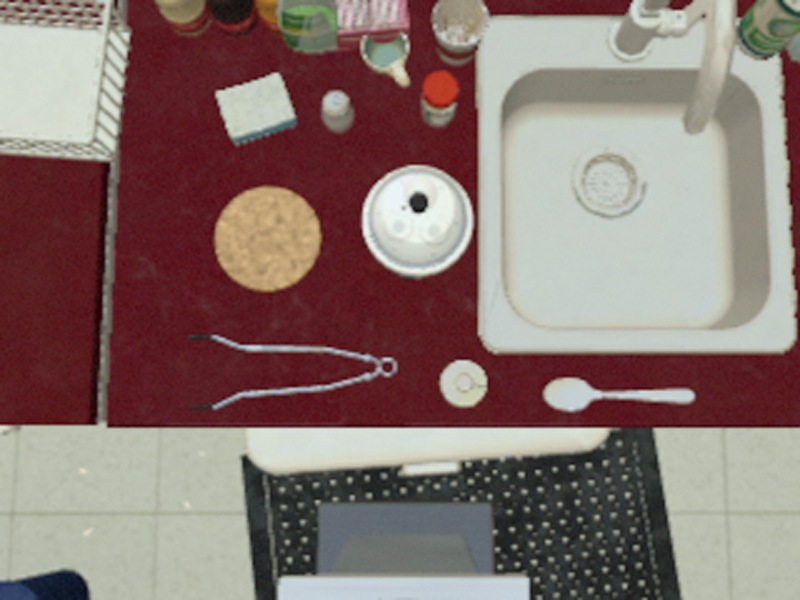

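View pics/b1.png

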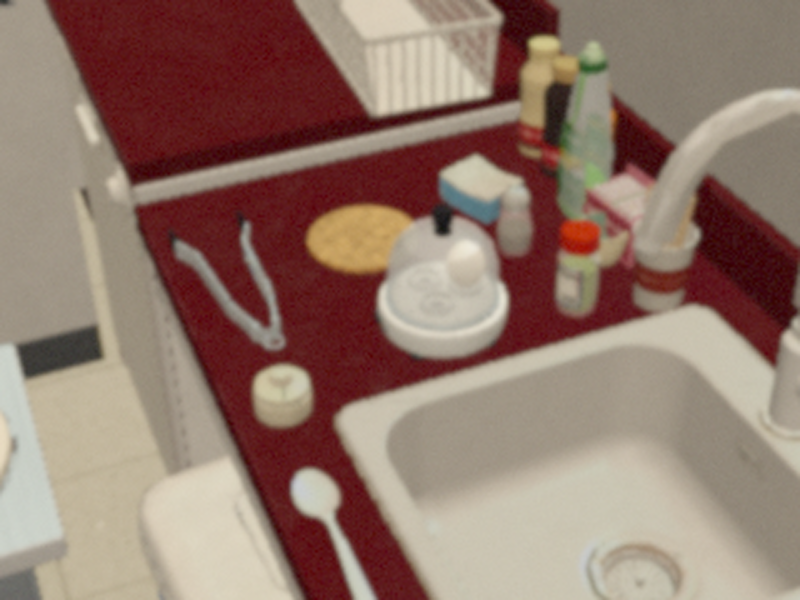

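Run:
```python
from h import *
a=cv2.imread("pics/a.png");b=cv2.imread("pics/b.png")
def blob(im,box,f):
    r0,r1,c0,c1=box; m=f(im[r0:r1,c0:c1].astype(int)); 
    rr,cc=np.nonzero(m); return (rr.mean()+r0, cc.mean()+c0), len(rr)
dark=lambda m:m.max(2)<75
ka,n1=blob(a,(173,188,308,326),dark); kb,n2=blob(b,(178,198,318,336),dark)
print("knob",ka,n1,kb,n2, tri([("top",ka),("side",kb)]), onz("top",*ka,151), onz("side",*kb,151))
# trivet: orange-ish
tf=lambda m:(m[:,:,1]>110)&(m[:,:,2]-m[:,:,0]>40)
ta,n=blob(a,(170,220,232,282),tf); tb,n3=blob(b,(175,215,265,325),tf)
print("trivet",n,n3,onz("top",*ta,8),onz("side",*tb,8))
# cooker outline: not red counter, white
g=lambda m:(m[:,:,1]>90)
r0,r1,c0,c1=160,216,290,340
m=(a[r0:r1,c0:c1,1]>90).astype(np.uint8); cs=max(cv2.findContours(m,0,1)[0],key=len)
(x,y),rad=cv2.minEnclosingCircle(cs); print("cooker px",x+c0,y+r0,rad,onz("top",y+r0,x+c0,45))
# zoomed tongs pts: jaw ends, tail, arms (approx from view)
for nm,(u,v) in dict(jl=(192,408),jr=(192,337),tail=(397,366)).items(): print(nm,onz("top",100+v/2.5-.3,150+u/2.5-.3,20))
for nm,(u,v) in dict(jl=(175,238),jr=(241,217),tail=(285,342)).items(): print("s",nm,onz("side",100+v/2.5,150+u/2.5,20))
for nm,(u,v) in dict(timer=(464,384),jar=(440,85),sinkC=(637,200),salt=(335,97)).items(): print(nm,onz("top",100+v/2.5,150+u/2.5,50))
print("egg side at z80",onz("side",100+265/2.5,150+466/2.5,80))
t=a[225:270,220:315]; mm=(t[:,:,1]>75)
for c in range(0,95,6): print(c+220,(np.nonzero(mm[:,c])[0]+225).tolist())
```

```text
knob (np.float64(180.8918918918919), np.float64(317.13513513513516)) 37 (np.float64(186.33783783783784), np.float64(326.63513513513516)) 74 [603.81871598 -16.18072383 149.89517289] [604.74541081 -16.50326584 151.        ] [601.86624667 -17.70833187 151.        ]
trivet 1377 816 [586.50586385 183.4678728    8.        ] [576.71505573 182.47817484   8.        ]
cooker px 316.5 188.0 22.610937118530273 [603.36623967 -15.69700979  45.        ]
jl [362.80831754 272.50762189  20.        ]
jr [453.79850347 275.78124217  20.        ]
tail [416.56202655   9.78561312  20.        ]
s jl [362.72826642 254.84932763  20.        ]
s jr [451.36230745 266.68172259  20.        ]
s tail [422.35545382   4.37765425  20.        ]
timer [391.87552807 -76.15918941  50.        ]
jar [784.33155682 -46.91499504  50.        ]
sinkC [ 629.85002859 -303.49177207   50.        ]
salt [767.10686405  91.66925916  50.        ]
egg side at z80 [630.14461001 -21.23352345  80.        ]
220 []
226 []
232 []
238 [235, 236, 260, 261, 262]
244 [237, 238, 239, 257, 258, 259]
250 [238, 239, 240, 256, 257, 258]
256 [238, 239, 240, 256, 257]
262 [238, 239, 240, 255, 256, 257]
268 [238, 239, 240, 255, 256]
274 [238, 239, 240, 254, 255, 256]
280 [239, 240, 254, 255]
286 [240, 241, 252, 253, 254]
292 [241, 242, 243, 251, 252]
298 [242, 243, 244, 249, 250, 251]
304 [243, 244, 249, 250]
310 []
```

```bash
cat >> h.py <<'E'
import json,os
def plan(*targets, cmd=None):
    """targets: (x,y,z,yaw[,pitch-tool-y]); each is one carry_out call after the other, from commanded pose"""
    if cmd is None: cmd=json.load(open("cmd.json"))
    p=np.array(cmd[:3]);R0=R.from_euler("xyz",cmd[3:])
    for t in targets:
        R1=R.from_euler("xyz",[np.pi,0,t[3]])
        w=np.round((R0.inv()*R1).as_rotvec()/np.pi,3)+0.; s=np.round(R0.inv().apply(np.array(t[:3])-p)/250,3)+0.
        p=p+R0.apply(s*250);R0=R0*R.from_rotvec(w*np.pi)
        print(w.tolist()+s.tolist(),"->",np.round(p,1),np.round(R0.as_euler("xyz"),3))
    json.dump(p.tolist()+R0.as_euler("xyz").tolist(),open("cmd.json","w"))
E
python3 - <<'E'
from h import *
plan((400,350,300,2.1),(530,130,300,1.6),(604,-16.5,230,1.571),cmd=[261.565,567.637,231.281,np.pi,0,2.71])
E
```

```text
[0.0, 0.0, 0.194, -0.867, -0.559, -0.275] -> [400. 350. 300.] [3.142 0.    2.101]
[0.0, 0.0, 0.159, -1.022, 0.004, 0.0] -> [529.9 130.1 300. ] [ 3.142 -0.     1.601]
[0.0, 0.0, 0.01, -0.595, 0.278, 0.28] -> [603.9 -16.5 230. ] [ 3.142 -0.     1.57 ]
```

Run:
```python
from h import *
plan((410,335,300,2.1),(530,130,300,1.6),(604,-16.5,230,1.571),cmd=[261.565,567.637,231.281,np.pi,0,2.71])
```

```text
[0.0, 0.0, 0.194, -0.929, -0.597, -0.275] -> [410.1 334.9 300. ] [3.142 0.    2.101]
[0.0, 0.0, 0.159, -0.95, 0.0, 0.0] -> [530.1 130.  300. ] [ 3.142 -0.     1.601]
[0.0, 0.0, 0.01, -0.595, 0.278, 0.28] -> [604.1 -16.6 230. ] [ 3.142 -0.     1.57 ]
```

Call:
carry_out(series=[[0, 0, 0.194, -0.929, -0.597, -0.275, -1], [0, 0, 0.194, -0.929, -0.597, -0.275, -1], [0, 0, 0.194, -0.929, -0.597, -0.275, -1], [0, 0, 0.194, -0.929, -0.597, -0.275, -1], [0, 0, 0.194, -0.929, -0.597, -0.275, -1], [0, 0, 0.194, -0.929, -0.597, -0.275, -1], [0, 0, 0.194, -0.929, -0.597, -0.275, -1]])

```text
clock: 1.98
eef_pos: [409.8, 335.2, 299.9]
tcp_rot: [-3.142, -0.0, 2.1]
contact_force: [0.5, -0.4, 0.3]
opening: 1.001
grasp_force: 0.0
```

Call:
carry_out(series=[[0, 0, 0.159, -0.95, 0, 0, -1], [0, 0, 0.159, -0.95, 0, 0, -1], [0, 0, 0.159, -0.95, 0, 0, -1], [0, 0, 0.159, -0.95, 0, 0, -1], [0, 0, 0.159, -0.95, 0, 0, -1], [0, 0, 0.159, -0.95, 0, 0, -1]])

```text
clock: 2.72
eef_pos: [529.5, 131.0, 299.5]
tcp_rot: [-3.14, -0.0, 1.601]
contact_force: [-0.2, 0.6, 0.2]
opening: 1.002
grasp_force: 0.0
```

Call:
carry_out(series=[[0, 0, 0.01, -0.595, 0.278, 0.28, -1], [0, 0, 0.01, -0.595, 0.278, 0.28, -1], [0, 0, 0.01, -0.595, 0.278, 0.28, -1], [0, 0, 0.01, -0.595, 0.278, 0.28, -1], [0, 0, 0.01, -0.595, 0.278, 0.28, -1], [0, 0, 0.01, -0.595, 0.278, 0.28, -1]])

```text
clock: 3.48
eef_pos: [603.8, -14.8, 230.8]
tcp_rot: [3.141, -0.0, 1.572]
contact_force: [0.5, -0.6, 0.1]
opening: 0.999
grasp_force: 0.0
```

Run:
```python
from h import *
print(r.sense()["eef_pos"]); im=save("wrist","w1.png")
P=cal("wrist")[2]; print(np.round(P,2)); print(proj("wrist",(604,-16.5,151)),proj("wrist",(604,-16.5,162)), proj("wrist",(630,-21,80)))
for n in ["lid_knob","egg","lid"]:
    print(n,[(round(float(d["score"]),2),np.round(d["position"],1).tolist(),int(d["region"].sum())) for d in r.silhouettes("wrist",n)[:2]])
```

```text
[603.81712877 -14.7794512  230.76437208]
[[ 1.0000e+00  0.0000e+00 -0.0000e+00  6.0346e+02]
 [ 0.0000e+00  9.5000e-01  3.0000e-01  6.0950e+01]
 [ 0.0000e+00 -3.0000e-01  9.5000e-01  3.7313e+02]
 [ 0.0000e+00  0.0000e+00  0.0000e+00  1.0000e+00]]
[318.62983969 205.61539742] [318.66193216 210.30997052] [343.33945467 187.3088779 ]
lid_knob [(0.86, [182.4, 323.8], 11866), (0.16, [26.2, 299.5], 5582)]
egg []
lid [(0.65, [181.8, 322.7], 11897)]
```

View pics/w1.png

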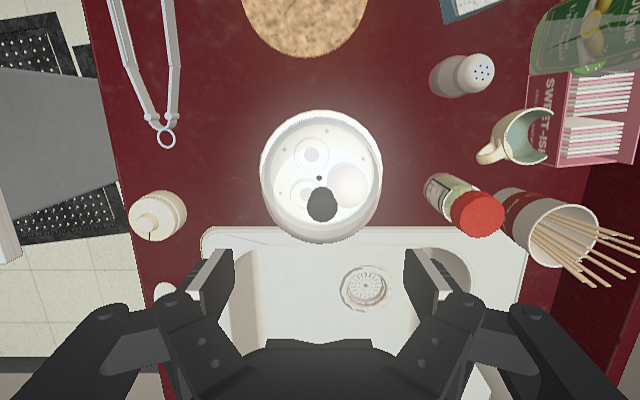

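Run:
```python
from h import *
im=cv2.imread("pics/w1.png"); m=(im[170:240,300:345].max(2)<100).astype(np.uint8)
n,l,s,c=cv2.connectedComponentsWithStats(m); i=1+np.argmax(s[1:,4]); k=(c[i][1]+170,c[i][0]+300); print(k,s[i])
print(onz("wrist",*k,155), r.sense()["eef_pos"])
plan((605,-16,190,1.571),(605,-16,137,1.571))
```

```text
(np.float64(221.0), np.float64(321.0)) [20 51  3  1  3]
[605.93708067 -28.96285716 155.        ] [603.91222766 -15.77209099 230.61083721]
[0.0, 0.0, 0.0, 0.002, 0.004, 0.16] -> [605.1 -16.1 190. ] [3.142 0.    1.57 ]
[0.0, 0.0, 0.0, 0.0, 0.0, 0.212] -> [605.1 -16.1 137. ] [3.142 0.    1.57 ]
```

Call:
carry_out(series=[[0, 0, 0, 0.002, 0.004, 0.16, -1], [0, 0, 0, 0.002, 0.004, 0.16, -1], [0, 0, 0, 0.002, 0.004, 0.22, -1], [0, 0, 0, 0.002, 0.004, 0.28, -1], [0, 0, 0, 0.002, 0.004, 0.33, -1], [0, 0, 0, 0.002, 0.004, 0.372, -1], [0, 0, 0, 0.002, 0.004, 0.372, -1]])

```text
clock: 4.55
eef_pos: [604.4, -16.2, 136.0]
tcp_rot: [-3.14, -0.0, 1.569]
contact_force: [0.3, -0.2, 0.1]
opening: 0.999
grasp_force: 0.0
```

Call:
carry_out(series=[[0, 0, 0, 0, 0, 0, 0], [0, 0, 0, 0, 0, 0, 0.3], [0, 0, 0, 0, 0, 0, 0.6], [0, 0, 0, 0, 0, 0, 1], [0, 0, 0, 0, 0, 0, 1], [0, 0, 0, 0, 0, 0, 1], [0, 0, 0, 0, 0, 0, 1]], force=35)

```text
clock: 5.42
eef_pos: [605.4, -16.2, 137.4]
tcp_rot: [3.141, -0.0, 1.569]
contact_force: [2.2, 1.1, 2.8]
opening: 0.266
grasp_force: 34.4
```

Call:
carry_out(series=[[0, 0, 0, 0, 0, -0.04, 1], [0, 0, 0, 0, 0, -0.1, 1], [0, 0, 0, 0, 0, -0.18, 1], [0, 0, 0, 0, 0, -0.26, 1], [0, 0, 0, 0, 0, -0.33, 1], [0, 0, 0, 0, 0, -0.38, 1], [0, 0, 0, 0, 0, -0.4, 1], [0, 0, 0, 0, 0, -0.4, 1]])

```text
clock: 6.42
eef_pos: [604.8, -16.2, 237.0]
tcp_rot: [-3.141, 0.0, 1.569]
contact_force: [0.5, -0.1, -2.1]
opening: 0.264
grasp_force: 34.5
```

Run:
```python
from h import *
cmd=json.load(open("cmd.json")); cmd[2]+=100; 
print(cmd,r.sense()["contact_force"])
plan((586.5,183.5,237,1.571),(586.5,183.5,98,1.571),cmd=cmd)
a=save("top","t2.png");b=save("side","s2.png")
big=np.hstack([cv2.resize(a[140:260,220:360],(400,343)),cv2.resize(b[150:280,240:380],(400,371))[:343]])
cv2.imwrite("pics/c2.png",big[:,:,::-1])
```

```text
[605.0572960387468, -16.11293976289472, 237.03099999999992, 3.141592653589793, 0.0, 1.569601866746905] [ 0.50279497 -0.09369537 -2.13947206]
[0.0, 0.0, 0.0, 0.798, -0.075, 0.0] -> [586.5 183.4 237. ] [3.142 0.    1.57 ]
[0.0, 0.0, 0.0, 0.0, 0.0, 0.556] -> [586.5 183.4  98. ] [3.142 0.    1.57 ]
```

View pics/c2.png

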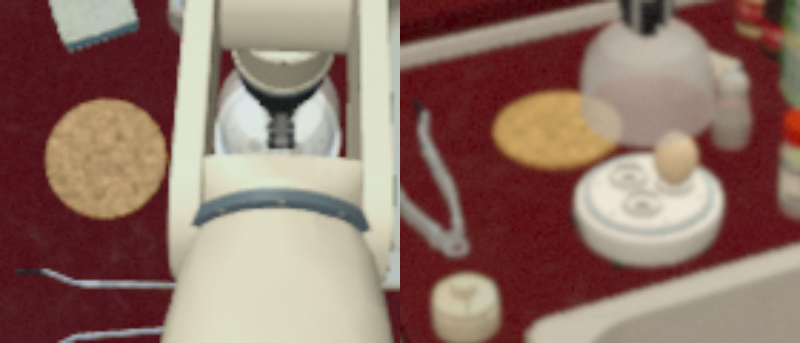

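Call:
carry_out(series=[[0, 0, 0, 0.06, -0.005, 0, 1], [0, 0, 0, 0.18, -0.016, 0, 1], [0, 0, 0, 0.32, -0.03, 0, 1], [0, 0, 0, 0.48, -0.045, 0, 1], [0, 0, 0, 0.62, -0.06, 0, 1], [0, 0, 0, 0.74, -0.07, 0, 1], [0, 0, 0, 0.798, -0.075, 0, 1], [0, 0, 0, 0.798, -0.075, 0, 1]])

```text
clock: 7.52
eef_pos: [586.1, 184.2, 236.7]
tcp_rot: [-3.141, 0.0, 1.571]
contact_force: [-0.7, -1.0, -0.9]
opening: 0.27
grasp_force: 34.5
```

Call:
carry_out(series=[[0, 0, 0, 0, 0, 0.05, 1], [0, 0, 0, 0, 0, 0.14, 1], [0, 0, 0, 0, 0, 0.25, 1], [0, 0, 0, 0, 0, 0.36, 1], [0, 0, 0, 0, 0, 0.44, 1], [0, 0, 0, 0, 0, 0.5, 1], [0, 0, 0, 0, 0, 0.53, 1], [0, 0, 0, 0, 0, 0.536, 1]])

```text
clock: 8.52
eef_pos: [586.5, 183.1, 102.8]
tcp_rot: [-3.141, 0.0, 1.569]
contact_force: [0.1, -1.1, -0.9]
opening: 0.266
grasp_force: 34.5
```

Run:
```python
from h import *
print(r.sense()["eef_pos"],r.sense()["contact_force"])
a=save("top","t3.png");b=save("side","s3.png")
big=np.hstack([cv2.resize(a[140:260,200:340],(400,343)),cv2.resize(b[130:260,230:370],(400,371))[:343]])
cv2.imwrite("pics/c3.png",big[:,:,::-1])
```

```text
[586.49248842 183.06553303 102.77190099] [ 0.13904264 -1.12189526 -0.87801266]
```

View pics/c3.png

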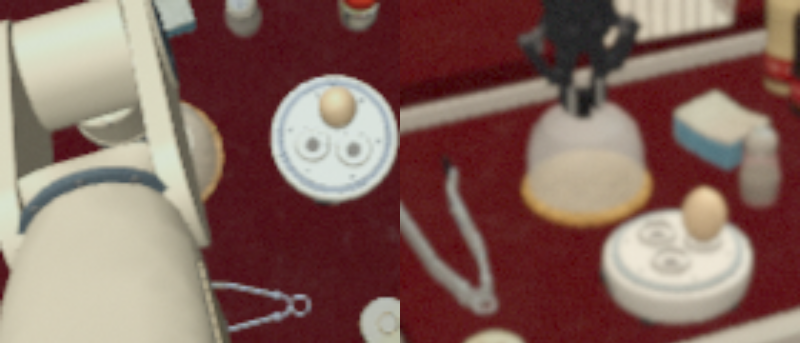

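Call:
carry_out(series=[[0, 0, 0, 0, 0, 0.006, 1], [0, 0, 0, 0, 0, 0.012, 1], [0, 0, 0, 0, 0, 0.018, 1], [0, 0, 0, 0, 0, 0.018, 1]])

```text
clock: 9.12
eef_pos: [586.4, 183.3, 98.4]
tcp_rot: [-3.141, 0.0, 1.569]
contact_force: [-0.1, 0.5, -1.3]
opening: 0.27
grasp_force: 34.5
```

Call:
carry_out(series=[[0, 0, 0, 0, 0, 0.004, 1], [0, 0, 0, 0, 0, 0.008, 1], [0, 0, 0, 0, 0, 0.008, 1]])

```text
clock: 9.5
eef_pos: [587.4, 183.5, 97.5]
tcp_rot: [3.14, -0.0, 1.569]
contact_force: [0.3, -1.1, 5.7]
opening: 0.266
grasp_force: 35.0
```

Call:
carry_out(series=[[0, 0, 0, 0, 0, 0, 0.4], [0, 0, 0, 0, 0, 0, 0.2], [0, 0, 0, 0, 0, 0, -0.2], [0, 0, 0, 0, 0, 0, -0.6], [0, 0, 0, 0, 0, 0, -1], [0, 0, 0, 0, 0, 0, -1]])

```text
clock: 10.25
eef_pos: [586.5, 183.3, 96.5]
tcp_rot: [-3.142, 0.0, 1.569]
contact_force: [-0.2, 0.9, -0.0]
opening: 0.998
grasp_force: 0.0
```

Call:
carry_out(series=[[0, 0, 0, 0, 0, -0.04, -1], [0, 0, 0, 0, 0, -0.12, -1], [0, 0, 0, 0, 0, -0.25, -1], [0, 0, 0, 0, 0, -0.4, -1], [0, 0, 0, 0, 0, -0.4, -1], [0, 0, 0, 0, 0, -0.4, -1]])

```text
clock: 11.0
eef_pos: [586.2, 183.3, 196.5]
tcp_rot: [-3.142, 0.0, 1.569]
contact_force: [-0.0, -0.9, -0.4]
opening: 0.998
grasp_force: 0.0
```

Run:
```python
from h import *
cmd=[586.5,183.4,96.53+100,np.pi,0,1.5696]; print(r.sense()["eef_pos"])
plan((412,150,180,1.6),cmd=cmd)
b=save("side","s4.png");im=save("top","t4.png")
for n in ["egg","lid"]:
  for c in ["top","side"]:
    for d in r.silhouettes(c,n)[:2]:
        rr,cc=np.nonzero(d["region"]); print(n,c,round(float(d["score"]),2),np.round(d["position"],1),len(rr),rr.min(),rr.max(),cc.min(),cc.max())
        if n=="egg": print(onz(c,rr.mean(),cc.mean(),84))
```

```text
[586.19424696 183.25867587 196.52459912]
[0.0, 0.0, -0.01, -0.134, -0.698, 0.066] -> [412.  150.1 180. ] [3.142 0.    1.601]
egg top 0.7 [177.6 316.8] 140 170 183 311 323
[633.41223504 -17.50542616  84.        ]
egg top 0.39 [191.3 267.6] 305 175 207 260 275
[587.19727507 137.37311195  84.        ]
egg side 0.64 [202.9 336.1] 219 196 214 329 343
[629.3109647  -20.82364018  84.        ]
egg side 0.2 [192.  354.9] 359 174 202 348 362
[714.62977732  31.35989546  84.        ]
lid top 0.55 [189.6 268.1] 264 177 206 261 274
lid side 0.55 [185.4 295.6] 1310 162 204 276 314
```

Call:
carry_out(series=[[0, 0, -0.01, -0.05, -0.25, 0, -1], [0, 0, -0.01, -0.134, -0.5, 0.03, -1], [0, 0, -0.01, -0.134, -0.698, 0.066, -1], [0, 0, -0.01, -0.134, -0.698, 0.066, -1], [0, 0, -0.01, -0.134, -0.698, 0.066, -1], [0, 0, -0.01, -0.134, -0.698, 0.066, -1]])

```text
clock: 12.05
eef_pos: [413.4, 150.5, 180.4]
tcp_rot: [3.14, -0.0, 1.601]
contact_force: [0.5, 1.3, -0.5]
opening: 0.998
grasp_force: 0.0
```

Run:
```python
from h import *
print(r.sense()["eef_pos"]); im=save("wrist","w5.png")
print(proj("wrist",(412,145,24)),proj("wrist",(417,10,20)))
```

```text
[413.43644672 150.46486148 180.35732464]
[317.04632308 185.32695445] [318.05161808 291.90422227]
```

View pics/w5.png

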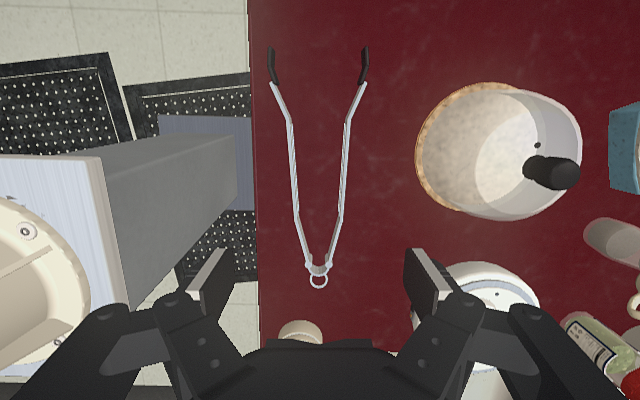

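Run:
```python
from h import *
f=lambda u,v,z=22:np.round(onz("wrist",v,u,z),1)
print("tail",f(318,289),"jaw ends",f(271,48),f(365,48),"bends",f(291,121),f(349,121),f(297,218),f(341,218))
im=cv2.imread("pics/w5.png")
for v in (130,150,160,170,180,200,210):
    row=im[v,270:370,1].astype(int); xs=np.nonzero(row>90)[0]+270
    L=xs[xs<318];Rr=xs[xs>=318]; print(v,L.min(),L.max(),Rr.min(),Rr.max(),f(L.min(),v),f(Rr.max(),v))
```

```text
tail [416.8  15.5  22. ] jaw ends [365.3 275.9  22. ] [453.  278.5  22. ] bends [384.1 210.4  22. ] [442.1 212.1  22. ] [390.9 106.3  22. ] [439.6 107.7  22. ]
130 287 292 344 349 [380.  201.4  22. ] [442.7 203.3  22. ]
150 288 294 342 348 [381.  181.3  22. ] [442.9 183.1  22. ]
160 289 295 341 347 [382.  170.9  22. ] [442.4 172.7  22. ]
170 290 295 341 346 [383.1 160.3  22. ] [442. 162.  22.]
180 291 296 340 345 [384.2 149.5  22. ] [441.6 151.2  22. ]
200 292 298 338 344 [385.3 127.2  22. ] [441.8 128.8  22. ]
210 293 298 338 343 [386.4 115.6  22. ] [441.3 117.2  22. ]
```

Run:
```python
from h import *
print(r.sense()["eef_pos"]);plan((412.5,150,4,1.6))
```

```text
[413.27029946 150.35625468 180.24681376]
[0.0, 0.0, 0.0, -0.001, 0.002, 0.704] -> [412.5 149.9   4. ] [3.142 0.    1.601]
```

Call:
carry_out(series=[[0, 0, 0, -0.001, 0.002, 0.2, -1], [0, 0, 0, -0.001, 0.002, 0.4, -1], [0, 0, 0, -0.001, 0.002, 0.52, -1], [0, 0, 0, -0.001, 0.002, 0.6, -1], [0, 0, 0, -0.001, 0.002, 0.66, -1], [0, 0, 0, -0.001, 0.002, 0.69, -1], [0, 0, 0, -0.001, 0.002, 0.704, -1], [0, 0, 0, -0.001, 0.002, 0.704, -1]])

```text
clock: 13.1
eef_pos: [412.7, 150.0, 4.3]
tcp_rot: [3.141, -0.0, 1.601]
contact_force: [-0.0, -0.3, 0.8]
opening: 1.0
grasp_force: 0.0
```

Call:
carry_out(series=[[0, 0, 0, 0, 0, 0, -0.6], [0, 0, 0, 0, 0, 0, -0.4], [0, 0, 0, 0, 0, 0, -0.3], [0, 0, 0, 0, 0, 0, -0.2], [0, 0, 0, 0, 0, 0, -0.1], [0, 0, 0, 0, 0, 0, -0.1]], force=30)

```text
clock: 13.85
eef_pos: [413.5, 150.2, 4.9]
tcp_rot: [3.139, -0.001, 1.601]
contact_force: [-1.0, 0.0, 10.4]
opening: 0.55
grasp_force: 8.6
```

Call:
carry_out(series=[[0, 0, 0, 0, 0, -0.01, -0.1], [0, 0, 0, 0, 0, -0.04, -0.1], [0, 0, 0, 0, 0, -0.08, -0.1], [0, 0, 0, 0, 0, -0.16, -0.1], [0, 0, 0, 0, 0, -0.24, -0.1], [0, 0, 0, 0, 0, -0.24, -0.1]])

```text
clock: 14.6
eef_pos: [413.5, 150.3, 65.5]
tcp_rot: [3.138, -0.001, 1.601]
contact_force: [0.1, 0.6, -0.1]
opening: 0.553
grasp_force: 6.6
```

Run:
```python
from h import *
s=r.sense();print(s["eef_pos"],s["contact_force"],s["wrist_torque"])
im=save("wrist","w6.png");b=save("side","s6.png")
big=np.hstack([cv2.resize(im,None,fx=.625,fy=.625)[:250],cv2.resize(b[150:275,170:370],(400,250))])
cv2.imwrite("pics/c6.png",big[:,:,::-1])
```

```text
[413.52320932 150.25097136  65.5294167 ] [ 0.06182869  0.61638862 -0.12153439] [-0.0080006  -0.02285922 -0.00095244]
```

View pics/c6.png

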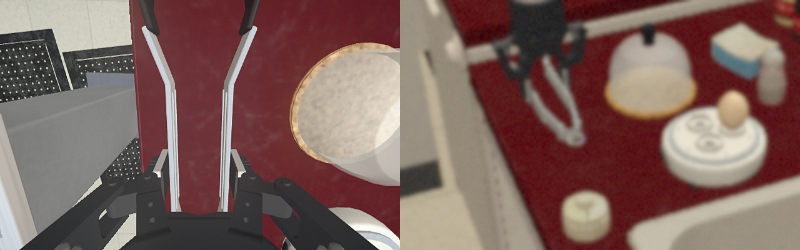

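Run:
```python
from h import *
plan((412.5,150,190,1.6),(450,70,190,0.8),(522,-19,190,0),cmd=[412.5,149.9,64,np.pi,0,1.601])
```

```text
[0.0, 0.0, 0.0, 0.0, 0.0, -0.504] -> [412.5 149.9 190. ] [3.142 0.    1.601]
[0.0, 0.0, 0.255, -0.324, 0.14, 0.0] -> [449.9  70.  190. ] [3.142 0.    0.8  ]
[0.0, 0.0, 0.255, -0.054, 0.455, 0.0] -> [522.1 -18.9 190. ] [ 3.142e+00 -0.000e+00 -1.000e-03]
```

Call:
carry_out(series=[[0, 0, 0, 0, 0, -0.06, -0.1], [0, 0, 0, 0, 0, -0.16, -0.1], [0, 0, 0, 0, 0, -0.28, -0.1], [0, 0, 0, 0, 0, -0.4, -0.1], [0, 0, 0, 0, 0, -0.48, -0.1], [0, 0, 0, 0, 0, -0.504, -0.1], [0, 0, 0, 0, 0, -0.504, -0.1]])

```text
clock: 15.58
eef_pos: [412.3, 149.8, 190.0]
tcp_rot: [-3.142, 0.0, 1.601]
contact_force: [0.2, -1.0, -0.0]
opening: 0.551
grasp_force: 6.5
```

Call:
carry_out(series=[[0, 0, 0.02, -0.03, 0.01, 0, -0.1], [0, 0, 0.06, -0.08, 0.03, 0, -0.1], [0, 0, 0.1, -0.13, 0.05, 0, -0.1], [0, 0, 0.14, -0.18, 0.07, 0, -0.1], [0, 0, 0.18, -0.24, 0.1, 0, -0.1], [0, 0, 0.22, -0.29, 0.12, 0, -0.1], [0, 0, 0.255, -0.324, 0.14, 0, -0.1], [0, 0, 0.255, -0.324, 0.14, 0, -0.1]])

```text
clock: 16.58
eef_pos: [449.4, 69.5, 188.9]
tcp_rot: [-3.14, 0.002, 0.799]
contact_force: [-0.1, -0.2, -0.8]
opening: 0.555
grasp_force: 6.6
```

Call:
carry_out(series=[[0, 0, 0.03, -0.006, 0.05, 0, -0.1], [0, 0, 0.07, -0.015, 0.13, 0, -0.1], [0, 0, 0.11, -0.025, 0.21, 0, -0.1], [0, 0, 0.15, -0.034, 0.29, 0, -0.1], [0, 0, 0.19, -0.043, 0.36, 0, -0.1], [0, 0, 0.23, -0.05, 0.42, 0, -0.1], [0, 0, 0.255, -0.054, 0.455, 0, -0.1], [0, 0, 0.255, -0.054, 0.455, 0, -0.1]])

```text
clock: 17.58
eef_pos: [521.7, -18.9, 189.3]
tcp_rot: [-3.141, 0.001, 0.001]
contact_force: [-0.1, -0.0, -1.0]
opening: 0.551
grasp_force: 6.6
```

Run:
```python
from h import *
s=r.sense();print(s["eef_pos"],s["tcp_rot"],s["contact_force"],s["wrist_torque"])
im=save("wrist","w7.png");b=save("side","s7.png")
print(proj("wrist",(631.5,-19,117)),proj("wrist",(631.5,-19,80)))
big=np.hstack([im[0:300,160:480],np.vstack([cv2.resize(b[120:260,260:420],(343,300))])])
cv2.imwrite("pics/c7.png",big[:,:,::-1])
```

```text
[521.69348957 -18.92205591 189.28048303] [-3.14145306e+00  1.30301340e-03  9.04040991e-04] [-0.1092951  -0.01457317 -0.98590201] [ 0.04847982  0.01481567 -0.04356194]
[319.22653557  51.79731462] [319.10979291  59.99191402]
```

View pics/c7.png

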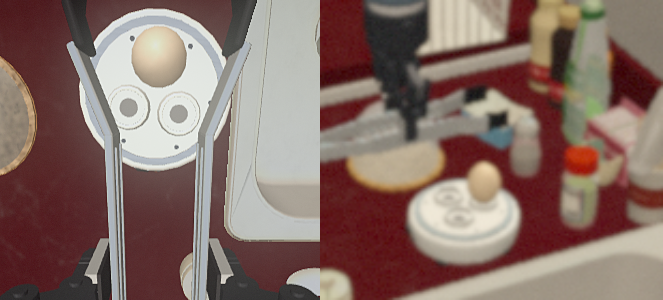

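Run:
```python
from h import *
for x in (620,631,642):
  for y in (-55,-19+33): print(x,y,proj("side",(x,y,197)))
b=cv2.imread("pics/s7.png"); d=(b[155:185,325:350].max(2)<60).astype(np.uint8)
n,l,s,c=cv2.connectedComponentsWithStats(d)
for i in range(1,n):
  if s[i,4]>4: print(c[i]+[325,155],s[i,4])
plan((522,-19,120,0),(522,-19,74,0))
```

```text
620 -55 [338.95261864 177.11056205]
620 14 [327.91691304 164.68127305]
631 -55 [342.77360817 176.17683982]
631 14 [331.6188839 163.8156643]
642 -55 [346.57414254 175.24811616]
642 14 [335.30179975 162.95451106]
[331.94339623 163.22641509] 53
[342.6969697  175.78787879] 33
[0.0, 0.0, 0.0, 0.0, 0.0, 0.28] -> [522.1 -18.9 120. ] [ 3.142e+00 -0.000e+00 -1.000e-03]
[0.0, 0.0, 0.0, 0.0, 0.0, 0.184] -> [522.1 -18.9  74. ] [ 3.142e+00 -0.000e+00 -1.000e-03]
```

Call:
carry_out(series=[[0, 0, 0, 0, 0, 0.06, -0.1], [0, 0, 0, 0, 0, 0.14, -0.1], [0, 0, 0, 0, 0, 0.22, -0.1], [0, 0, 0, 0, 0, 0.29, -0.1], [0, 0, 0, 0, 0, 0.36, -0.1], [0, 0, 0, 0, 0, 0.42, -0.1], [0, 0, 0, 0, 0, 0.464, -0.1], [0, 0, 0, 0, 0, 0.464, -0.1]])

```text
clock: 18.68
eef_pos: [521.4, -18.9, 73.2]
tcp_rot: [-3.142, 0.002, -0.001]
contact_force: [-0.9, -1.2, -1.4]
opening: 0.551
grasp_force: 6.6
```

Run:
```python
from h import *
s=r.sense();print(s["eef_pos"],s["tcp_rot"],s["contact_force"],s["wrist_torque"])
im=save("wrist","w8.png");b=save("side","s8.png");t=save("top","t8.png")
big=np.hstack([im[0:300,200:440],cv2.resize(b[150:250,290:390],(300,300)),cv2.resize(t[140:220,285:345],(225,300))])
cv2.imwrite("pics/c8.png",big[:,:,::-1])
```

```text
[521.40386135 -18.9139651   73.17352661] [-3.14154329e+00  1.55144627e-03 -1.03625514e-03] [-0.90424155 -1.21861301 -1.36861426] [-0.03353846 -0.01112362  0.01629274]
```

View pics/c8.png

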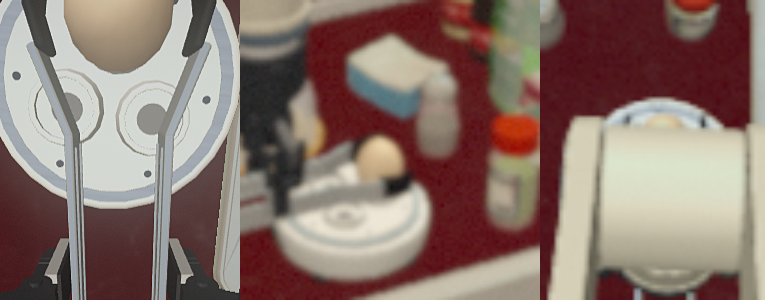

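Call:
carry_out(series=[[0, 0, 0, 0, 0, 0, 0], [0, 0, 0, 0, 0, 0, 0.05], [0, 0, 0, 0, 0, 0, 0.1], [0, 0, 0, 0, 0, 0, 0.15], [0, 0, 0, 0, 0, 0, 0.2], [0, 0, 0, 0, 0, 0, 0.3], [0, 0, 0, 0, 0, 0, 0.5], [0, 0, 0, 0, 0, 0, 1]], force=32)

```text
clock: 19.82
eef_pos: [522.1, -19.0, 74.0]
tcp_rot: [3.142, -0.0, -0.001]
contact_force: [0.2, 0.1, -0.7]
opening: 0.443
grasp_force: 32.6
```

Call:
carry_out(series=[[0, 0, 0, 0, 0, 0, 1], [0, 0, 0, 0, 0, 0, 1], [0, 0, 0, 0, 0, -0.01, 1], [0, 0, 0, 0, 0, -0.03, 1], [0, 0, 0, 0, 0, -0.06, 1], [0, 0, 0, 0, 0, -0.09, 1], [0, 0, 0, 0, 0, -0.12, 1], [0, 0, 0, 0, 0, -0.12, 1]])

```text
clock: 20.82
eef_pos: [522.5, -19.1, 104.8]
tcp_rot: [3.142, -0.001, -0.001]
contact_force: [-0.4, 0.6, -1.1]
opening: 0.444
grasp_force: 32.5
```

Run:
```python
from h import *
s=r.sense();print(s["eef_pos"],s["tcp_rot"],s["contact_force"],s["wrist_torque"])
im=save("wrist","w9.png");b=save("side","s9.png")
big=np.hstack([im[0:300,200:440],cv2.resize(b[140:240,290:390],(400,400))[:300]])
cv2.imwrite("pics/c9.png",big[:,:,::-1])
```

```text
[522.52492435 -19.05401533 104.8189673 ] [ 3.14152504e+00 -1.39368561e-03 -1.39887762e-03] [-0.35123958  0.57580872 -1.13339373] [-0.04096656  0.06921861  0.06407018]
```

View pics/c9.png

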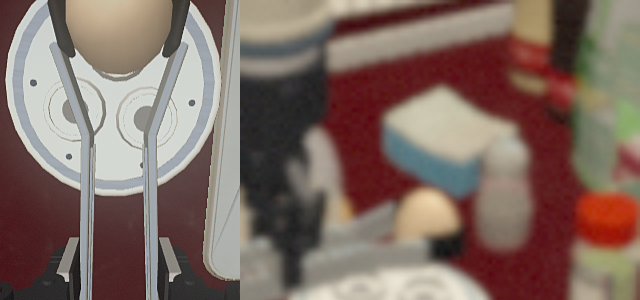

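Call:
carry_out(series=[[0, 0, 0, 0, 0, -0.03, 1], [0, 0, 0, 0, 0, -0.09, 1], [0, 0, 0, 0, 0, -0.16, 1], [0, 0, 0, 0, 0, -0.22, 1], [0, 0, 0, 0, 0, -0.26, 1], [0, 0, 0, 0, 0, -0.28, 1], [0, 0, 0, 0, 0, -0.28, 1]])

```text
clock: 21.8
eef_pos: [522.0, -19.0, 174.2]
tcp_rot: [3.142, -0.0, -0.001]
contact_force: [-0.5, 0.9, -1.7]
opening: 0.44
grasp_force: 32.5
```

Call:
carry_out(series=[[0, 0, 0, -0.005, 0.04, 0, 1], [0, 0, 0, -0.01, 0.11, 0, 1], [0, 0, 0, -0.02, 0.2, 0, 1], [0, 0, 0, -0.03, 0.3, 0, 1], [0, 0, 0, -0.04, 0.4, 0, 1], [0, 0, 0, -0.05, 0.5, 0, 1], [0, 0, 0, -0.06, 0.57, 0, 1], [0, 0, 0, -0.06, 0.6, 0, 1]])

```text
clock: 22.8
eef_pos: [506.3, -170.3, 173.8]
tcp_rot: [-3.141, 0.0, -0.003]
contact_force: [0.8, -0.7, -1.2]
opening: 0.447
grasp_force: 32.5
```

Call:
carry_out(series=[[0, 0, 0, -0.01, 0.04, 0, 1], [0, 0, 0, -0.02, 0.12, 0, 1], [0, 0, 0, -0.03, 0.22, 0, 1], [0, 0, 0, -0.04, 0.33, 0, 1], [0, 0, 0, -0.05, 0.43, 0, 1], [0, 0, 0, -0.06, 0.52, 0, 1], [0, 0, 0, -0.06, 0.57, 0, 1], [0, 0, 0, -0.06, 0.59, 0, 1]])

```text
clock: 23.8
eef_pos: [491.6, -317.1, 173.9]
tcp_rot: [-3.141, 0.0, -0.002]
contact_force: [-0.2, 0.8, -0.4]
opening: 0.444
grasp_force: 32.5
```

Call:
carry_out(series=[[0, 0, 0, 0, 0, 0, 1], [0, 0, 0, 0, 0, 0, 1], [0, 0, 0, 0, 0, 0, 1], [0, 0, 0, 0, 0, 0, 1]])

```text
clock: 24.3
eef_pos: [491.7, -316.1, 174.1]
tcp_rot: [3.142, -0.0, -0.001]
contact_force: [0.3, 0.7, -1.7]
opening: 0.446
grasp_force: 32.5
```

Run:
```python
from h import *
s=r.sense();print(s["eef_pos"],s["contact_force"],s["grasp_force"],s["opening"])
print("bowl corners z0",[onz("top",100+v/2.5,150+u/2.5,0).round() for u,v in ((502,70),(770,328))])
b=save("side","s10.png");t=save("top","t10.png")
big=np.hstack([cv2.resize(t[100:280,210:450],(400,300)),cv2.resize(b[100:340,230:550],(400,300))])
cv2.imwrite("pics/c10.png",big[:,:,::-1])
```

```text
[ 491.69247353 -316.1396628   174.11658529] [ 0.2625829   0.67018266 -1.73089757] 32.54937277408317 0.4460062982374576
bowl corners z0 [array([ 823., -134.,    0.]), array([ 467., -488.,    0.])]
```

View pics/c10.png

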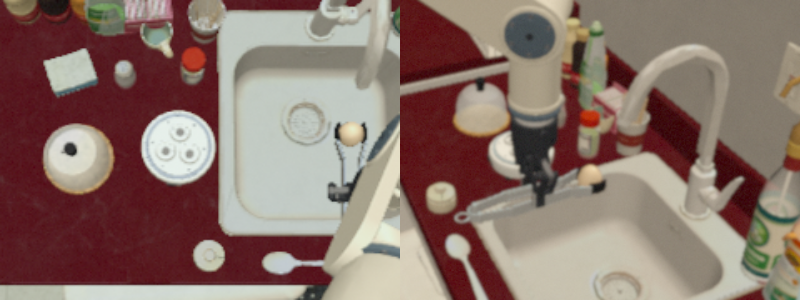

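The pictures show the egg in the tongs' jaws above the bowl, the lid on the trivet, and the timer, spoon, salt shaker and jar where they stood.

```bash
python3 -c "
from rig import r
print(r.sign_off())"
```

```text
the job is handed in; nothing more can be done
None
```

The lid is rim down on the trivet, and the egg is held up in the tongs above the sink bowl. The timer, spoon, salt shaker and jar stand where they were, and I handed the job in at about 24 s of the 61 s allowed.

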